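Put the mixed-up lids back on the right pots

TASK

Someone has put the three wooden lids back on the wrong pots. Put each lid on the pot it was made for - oblong lid on the butter dish, round lid on the sugar bowl, square lid on the coffee-capsule box - set down fully home and lined up with its pot; the empty side plate is there to rest a lid on while you sort them out. Leave the pots and the plate where they stand, and do not disturb the egg timer, the teaspoon and the cup.

Things in the scene. Friction and masses are not known exactly. Their poses are not given: they have to be found in the camera images.
- butter_dish: Grey stoneware oblong butter dish, loose, 0.45 kg, stands upright on the worktop: 118 (own x) x 80 (own y) x 40 mm high, corners rounded, wall 5 mm, so the mouth is 108 x 70 mm; a block of butter 24 mm high above the worktop lies in it. Origin: centre of its underside. The oblong lid belongs on it. At the start the square lid sits in its mouth.
- sugar_bowl: Grey stoneware round sugar bowl, loose, 0.45 kg: 62 mm high, belly 112 mm across at half height, rim 84 mm outside, mouth 74 mm across; low heap of sugar cubes inside. Origin: centre of its underside, z up. The round lid belongs on it. At the start the oblong lid lies across its rim (its plug does not go in).
- pod_box: Grey stoneware square box for coffee capsules, loose, 0.5 kg: 82 x 82 x 70 mm high, wall 5 mm, mouth 72 x 72 mm; sides along its own x and y. Origin: centre of its underside. The square lid belongs on it, any quarter turn. At the start the round lid sits in its mouth.
- plate: Empty grey stoneware side plate, loose, 0.3 kg, 140 mm across, 13 mm high, flat floor 110 mm across and 5 mm above the worktop. Origin: centre of its underside. A free place to rest a lid: any lid stands on it on its plug, flange 14 mm above the worktop.
- oblong_lid: Oblong beech lid, 100 g, flange 122 (own x) x 84 mm, plug 98 x 60 mm tapering to 90 x 52 mm. Central bar grip 46 mm long along own x, 14 mm thick. Grey plug below (9 mm deep), flange 9 mm thick, grip 25 mm tall: origin = centre of the plug's underside, flange top 18 mm and grip top 43 mm above it. Home on the butter dish: origin 31 mm above the dish's origin, x along the dish's x, either way.
- round_lid: Round beech lid, 80 g, flange 90 mm across, plug 64 mm tapering to 56 mm. Grip: central round knob 23 mm across. Grey plug below (9 mm deep), flange 9 mm thick, grip 25 mm tall: origin = centre of the plug's underside, flange top 18 mm and grip top 43 mm above it. Home on the sugar bowl: origin 53 mm above the bowl's origin.
- square_lid: Square beech lid, 80 g, flange 84 x 84 mm, plug 62 x 62 mm tapering to 54 mm. Grip: central bar 30 mm long along own x, 14 mm thick. Grey plug below (9 mm deep), flange 9 mm thick, grip 25 mm tall: origin = centre of the plug's underside, flange top 18 mm and grip top 43 mm above it. Home on the capsule box: origin 61 mm above the box's origin, sides along the box's sides.
- egg_timer: Bystander: red and white wind-up egg timer, 64 mm across, 52 mm high. Origin: centre of its underside. Leave alone.
- teaspoon: Bystander: steel teaspoon lying flat, 130 x 26 x 11 mm, long along its own x. Origin: centre of its underside. Leave alone.
- cup: Bystander: small white cup with a handle and a red inside, 62 x 92 x 51 mm. Origin: centre of its underside. Leave alone.
Things that resemble listed ones, but are neither listed nor needed, are in the scene too. Leave any green look-alike of the round_lid alone.

How it is judged:
By the outcome, as a careful person would: the job done as asked, in the order asked, and still so for the second after the job is handed in, with the robot touching nothing.
It also fails if it takes over 96 s, if anything falls off the work surface, if the arm or the gripper's body presses on something with over 40 N, if the wrist force passes 120 N, or if a joint passes its speed limit or range.

ROBOT

A 6-joint arm with a two-finger parallel gripper is mounted at the origin on a cart in front of the work surface, level with it; the furniture and walls round the work are solid. World frame = base frame: x ahead of the robot, y to its left, z up, the work surface at z = 0. Lengths are in m, angles in rad, forces in N, time in s.
With the tool pointing down it reaches from about 0.225 to 0.875 m from the base axis. Payload 3.4 kg.
Tool frame: the origin (TCP) lies between the finger pads; the fingertips stand 22 mm ahead of it and the grasp point (between the pads) lies 3 mm ahead of it (manip.finger_overhang is the distance from the TCP to the fingertips, in m); z points along the fingers, y is the line along which they close (so a half turn about z gives the same grasp; the last joint's range is limited). The gripper opens to 85 mm and grips with 20 to 120 N. Pads are 22 mm wide; open, the fingers measure 114 mm over their backs; the gripper's body (76 mm by 85 mm) begins 54 mm behind the grasp point. The pads swing forward as they close: fully open they stand 13 mm farther back than shut.
Start: joints at [1.121, 0.276, 1.505, -0, 1.361, -0.121], TCP at [0.186, 0.544, 0.253] pointing down, gripper open.
Joint ranges: [-2.89, 2.89], [-0.75, 2.08], [0.22, 2.7], [-1.18, 4.32], [0.11, 2.71], [-2.7, 2.7]. Speed limits (rad/s): [2.57, 2.57, 3.14, 3.14, 3.14, 3.14].

INTERFACE

Orientations are given as a unit quaternion [w, x, y, z].
In Python, from rig import get_state, eyes, order, manip gives the robot as it stands.
- The arm moves only by the tool drive_tool, never from a script. Its argument "rows" is a list of rows, each a list of 4 numbers: the shift along the tool's x, y, z in units of 25 mm (1.0 is 25 mm), then the turn about the tool's z in units of 6 degrees (1.0 is 6 degrees). A call has exactly 8 rows; each row is the pose to reach, as a shift and turn from the pose commanded when the call began, along the tool's axes at that moment; what a row does not reach only later rows make up. A row lasts 1/12 s, in which the tool goes at most 41.7 mm and 7.16 degrees, less where a joint would pass 70% of its speed; a pose out of reach is approached as far as the arm can. A call with a gripper value outside its range is refused whole. "grip" is the finger opening in mm, from 0 to 85.4, set as the call begins (left out, the last holds). The fingers move at their own pace and stop on an object; "newtons" is the grip in N (left out, the last holds). Time passes only in rows, so rows that repeat a pose let the fingers close, or fill a call up. It gives the time, the measured TCP pose, the force, the opening and the grip force at its end, in the units of the state.
- get_state(): the state, without advancing time (a new reading comes with each control period).
- eyes.get_image(name): name is "side" or "top" or "wrist"; returns (picture, depth): 420x560x3 uint8, red, green, blue; 420x560 float32, m along the optical axis (not along the pixel's ray), 0 where there is no reading.
- eyes.camera_info(name): a dict with "fx", "fy", "cx", "cy" (pixels), "dist" ([k1, k2, p1, p2, k3] as OpenCV has them; the pictures are not rectified), "R" (3x3) and "t" (3): a world point X has camera coordinates R X + t. Camera axes: x right, y down, z forward; pixel columns grow to the right and rows downward; lengths in m; the calibration is good to about 2 mm. A picture is of the moment at which its call begins: read the wrist's pose just before it. camera_info takes no time and is no camera call; for the wrist camera it gives the pose at the moment of the call.
- order.sign_off(): hands the job in; it is judged then, once.
The state is a dict: "clock": time; "qpos": joint angles; "qd": joint speeds; "effort": joint torques, N m; "position": TCP position; "ee_rot": TCP orientation; "contact_force": force on the tool from outside, world axes, zero at the start; "moment": the same for the moment, N m; "width": finger opening in m; "gripper_force": force on a finger pad.
Only numpy, scipy, OpenCV 4.12 (cv2) and the standard library are available. Lean on these libraries where they do the work, as an engineer would, in place of code of your own. Each camera call takes 0.05 s, during which the arm holds its last target. There are 200 camera calls.

## Working session

There is one attempt and no reset: what is moved stays moved. The work goes in short steps, Python scripts to look and compute and a tool call to move; the robot and the scene stay as the last step left them, time stands still between calls to the robot, and variables do not carry over. Pictures are saved under pics/ and viewed, at most 14 in all, crops included, and the job is handed in when it is done.

Besides the shell and the picture viewer there is one more tool, called after "Request:" by a JSON object that holds its "method" and its "body", one argument or row to a line. drive_tool: Moves the arm, as the interface text tells. Its arguments: {"type":"object","properties":{"rows":{"type":"array","items":{"type":"array","items":{"type":"number"}}},"grip":{"type":"number"},"newtons":{"type":"number"}},"required":["rows"]}

```bash
ls; mkdir -p pics
python3 - <<'E'
from rig import get_state, eyes, order, manip
import cv2,numpy as np
s=get_state();print({k:np.round(v,3).tolist() for k,v in s.items()})
for n in ['top','side']:
    im,d=eyes.get_image(n);cv2.imwrite(f'pics/{n}0.png',im[:,:,::-1]);np.savez(f'{n}0.npz',im=im,d=d)
    c=eyes.camera_info(n);print(n,{k:np.round(v,3).tolist() for k,v in c.items()})
E
```

```text
pics
{'clock': 0.0, 'qpos': [1.121, 0.277, 1.506, -0.0, 1.361, -0.121], 'qd': [-0.001, 0.001, -0.002, -0.0, 0.001, -0.001], 'effort': [-0.0, -41.676, -24.581, -0.0, 0.011, 0.0], 'position': [0.185, 0.544, 0.252], 'ee_rot': [-0.0, 0.164, 0.987, -0.001], 'contact_force': [-0.031, -0.083, -0.255], 'moment': [0.02, 0.012, 0.042], 'gripper_force': 0.0, 'width': 0.086}
top {'fx': 397.389, 'fy': 397.389, 'cx': 282.011, 'cy': 208.736, 'dist': [0.002, 0.0, 0.0, 0.0, 0.0], 'R': [[0.026, -0.999, 0.034], [-0.998, -0.028, -0.063], [0.064, -0.032, -0.997]], 't': [0.061, 0.622, 0.867]}
side {'fx': 454.666, 'fy': 454.666, 'cx': 280.044, 'cy': 216.582, 'dist': [-0.044, 0.0, 0.0, 0.0, 0.0], 'R': [[0.894, -0.447, -0.018], [-0.349, -0.672, -0.653], [0.28, 0.59, -0.757]], 't': [-0.537, 0.321, 0.853]}
```

View pics/top0.png

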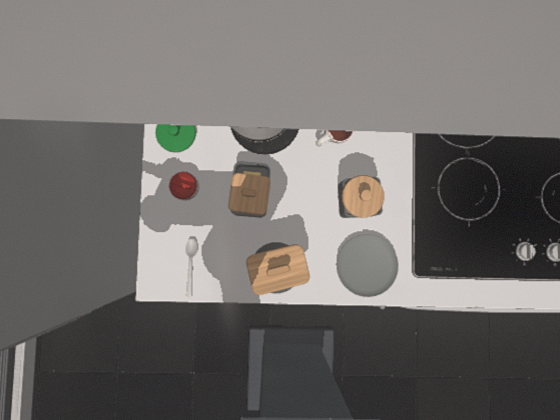

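View pics/side0.png

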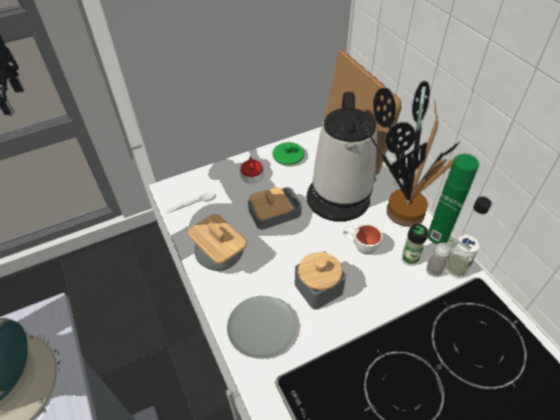

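The top view shows the square lid on the butter dish at (250,190), with a strip of butter at its upper end. The oblong lid lies across the sugar bowl at (278,268), the round lid is on the pod box at (363,196), and the plate is at (367,263). Bystanders in the top view are the timer (183,185), spoon (191,265), cup (340,133) and green look-alike (175,132). The side view also shows a kettle at (345,160).

```bash
cat > h.py <<'E'
import cv2,numpy as np
from rig import get_state, eyes, order, manip
def rays(c,px):
    K=np.array([[c['fx'],0,c['cx']],[0,c['fy'],c['cy']],[0,0,1]])
    u=cv2.undistortPoints(np.float64(px).reshape(-1,1,2),K,np.float64(c['dist'])).reshape(-1,2)
    return np.c_[u,np.ones(len(u))]
def cloud(c,d):
    v,u=np.mgrid[:d.shape[0],:d.shape[1]]
    r=rays(c,np.c_[u.ravel(),v.ravel()])*d.reshape(-1,1)
    return ((r-np.array(c['t']))@np.array(c['R'])).reshape(*d.shape,3)
def onplane(c,px,z):
    R=np.array(c['R']);o=-R.T@np.array(c['t']);w=rays(c,px)@R
    return o+w*((z-o[2])/w[:,2])[:,None]
def rect(pts):  # centre, size, angle of long side (deg)
    (cx,cy),(w,h),a=cv2.minAreaRect(np.float32(pts)*1000)
    if w<h: w,h,a=h,w,a+90
    return np.round([cx,cy,w,h,(a+90)%180-90],1)
E
python3 - <<'E'
from h import *
for n in ['top','side']:
    z=np.load(f'{n}0.npz');im,d=z['im'],z['d'];c=eyes.camera_info(n)
    P=cloud(c,d);ok=d>0
    hsv=cv2.cvtColor(im,cv2.COLOR_RGB2HSV)
    tab=(hsv[...,1]<30)&(hsv[...,2]>190)&ok;print(n,'table z',np.percentile(P[tab][:,2],[10,50,90]).round(4))
    wood=(hsv[...,0]>5)&(hsv[...,0]<22)&(hsv[...,1]>70)&ok&(P[...,2]>.02)&(P[...,2]<.14)&(P[...,0]<.6)
    k,l,st,ce=cv2.connectedComponentsWithStats(cv2.morphologyEx(wood.astype(np.uint8),cv2.MORPH_OPEN,np.ones((3,3))))
    for i in range(1,k):
        if st[i,4]<300: continue
        Q=P[l==i];h=np.histogram(Q[:,2],bins=np.arange(.02,.14,.004))
        zf=h[1][h[0].argmax()]+.002
        F=Q[abs(Q[:,2]-zf)<.006]; zf=np.median(F[:,2]);F=Q[abs(Q[:,2]-zf)<.005];T=Q[Q[:,2]>zf+.02]
        A=np.c_[F[:,:2]-F[:,:2].mean(0),np.ones(len(F))];pl=np.linalg.lstsq(A,F[:,2],rcond=None)[0]
        print(n,st[i],'flange z',zf.round(4),'tilt',pl[:2].round(3),'rect',rect(F[:,:2]))
        if len(T)>8: print('   grip z',np.median(T[:,2]).round(4),len(T),rect(T[:,:2]))
    # grey stoneware
    grey=(hsv[...,1]<60)&(hsv[...,2]<190)&ok&(P[...,0]>.1)&(P[...,0]<.55)&(abs(P[...,1])<.4)
    G=P[...,2]
    for nm,lo,hi in [('plate',.008,.02),('butter',.034,.045),('bowlmid',.05,.066),('pod',.064,.075)]:
        m=(grey&(G>lo)&(G<hi)).astype(np.uint8)
        k,l,st,ce=cv2.connectedComponentsWithStats(m)
        for i in range(1,k):
            if st[i,4]>60: print(n,nm,st[i],rect(P[l==i][:,:2]),np.median(P[l==i][:,2]).round(4))
E
```

```text
top table z [-0.0011  0.001   0.0031]
top [ 247  245   62   50 2316] flange z 0.081 tilt [ 0.001 -0.001] rect [492.3  85.6 120.1  83.7 -74.7]
   grip z 0.1057 166 [492.9  85.   46.5  14.4 -74.6]
top plate [337 243  62  54 660] [ 490.1 -117.5  139.   117.9  -88.6] 0.0117
top plate [415 245  35  17 119] [ 533.8 -266.    80.    34.5   83. ] 0.0089
top plate [465 251  24  16 109] [ 519.4 -368.2   55.3   32.2  -83.8] 0.0089
top plate [436 255  25  22  92] [ 496.5 -306.9   66.6   35.2  -41.4] 0.0088
top bowlmid [262 245  21   7  68] [535.9  98.9  43.9   8.1 -74.6] 0.0541
side table z [-0.003  -0.0007  0.0018]
side [ 189  215   58   49 1714] flange z 0.0792 tilt [0.003 0.003] rect [490.7  82.7 123.9  83.2 -75.1]
   grip z 0.1039 125 [491.   81.8  49.2  14.2 -73.1]
side plate [154 162  45  17 127] [489.1 396.2 121.3   7.5  -0.8] 0.0141
side plate [227 296  68  62 505] [ 489.6 -118.2  139.5  119.8   89.5] 0.0106
side butter [152 155  45  16 118] [488.9 397.1 121.8   6.6  -0.8] 0.0396
side butter [195 250  49  19 211] [479.4  55.5 105.8  46.1 -23.7] 0.0398
side bowlmid [150 148  46  19 177] [ 4.882e+02  3.971e+02  1.213e+02  5.700e+00 -1.000e-01] 0.0574
side bowlmid [196 245  17  17  85] [450.9  72.7  56.6  11.2 -73.5] 0.0538
side pod [158 146  37  15 101] [ 4.993e+02  3.963e+02  9.850e+01  7.300e+00 -1.000e-01] 0.0697
```

Run:
```python
from h import *
for n in ['top','side']:
    z=np.load(f'{n}0.npz');im,d=z['im'],z['d'];c=eyes.camera_info(n)
    P=cloud(c,d);ok=d>0
    if n=='top':
        print('cabinet',P[60,[100,250,400]].round(3),P[110,[100,250,400]].round(3),P[121,[250,400]].round(3))
        for q in [(132,340),(130,322),(185,183),(130,265),(268,190),(240,192)]: print(q,P[q].round(3))
    hsv=cv2.cvtColor(im,cv2.COLOR_RGB2HSV)
    wood=(hsv[...,0]>5)&(hsv[...,0]<24)&(hsv[...,1]>70)&ok&(P[...,2]>.02)&(P[...,2]<.14)&(P[...,0]<.76)&(P[...,0]>.4)
    k,l,st,ce=cv2.connectedComponentsWithStats(cv2.morphologyEx(wood.astype(np.uint8),cv2.MORPH_OPEN,np.ones((2,2))))
    for i in range(1,k):
        if st[i,4]<300: continue
        Q=P[l==i];h=np.histogram(Q[:,2],bins=np.arange(.02,.14,.004))
        zf=h[1][h[0].argmax()]+.002
        F=Q[abs(Q[:,2]-zf)<.006]; zf=np.median(F[:,2]);F=Q[abs(Q[:,2]-zf)<.005];T=Q[Q[:,2]>zf+.018]
        A=np.c_[F[:,:2]-F[:,:2].mean(0),np.ones(len(F))];pl=np.linalg.lstsq(A,F[:,2],rcond=None)[0]
        print(n,st[i],'flange z',zf.round(4),'tilt',pl[:2].round(3),'rect',rect(F[:,:2]))
        if len(T)>8: print('   grip z',np.median(T[:,2]).round(4),len(T),rect(T[:,:2]))
    grey=(hsv[...,1]<70)&(hsv[...,2]<150)&ok&(P[...,0]>.4)&(P[...,0]<.78)&(P[...,1]<.25)&(P[...,1]>-.22)&(P[...,2]>.008)&(P[...,2]<.085)
    k,l,st,ce=cv2.connectedComponentsWithStats(grey.astype(np.uint8))
    for i in range(1,k):
        if st[i,4]>50:
            Q=P[l==i];zz=np.percentile(Q[:,2],90);Q=Q[abs(Q[:,2]-zz)<.006];print(n,'grey',st[i],zz.round(4),rect(Q[:,:2]),np.r_[Q.min(0),Q.max(0)].round(3))
```

```text
cabinet [[0.607 0.15  0.803]
 [0.607 0.112 0.806]
 [0.607 0.076 0.81 ]] [[0.606 0.167 0.761]
 [0.606 0.114 0.767]
 [0.606 0.063 0.773]] [[0.606 0.114 0.753]
 [0.606 0.059 0.76 ]]
(132, 340) [ 0.801 -0.051  0.01 ]
(130, 322) [ 0.807 -0.01   0.   ]
(185, 183) [0.663 0.292 0.051]
(130, 265) [0.775 0.119 0.102]
(268, 190) [0.484 0.278 0.01 ]
(240, 192) [0.546 0.276 0.008]
top [ 230  172   41   44 1487] flange z 0.0498 tilt [0.    0.003] rect [650.  148.5  83.9  81.2  -5.9]
   grip z 0.0744 106 [616.2 126.2 108.5  27.8  35.4]
top [ 343  177   42   41 1385] flange z 0.0799 tilt [ 0.    -0.002] rect [646.2 -90.3  87.   84.4 -88.1]
   grip z 0.1039 116 [ 6.037e+02  3.000e-01  2.249e+02  2.290e+01 -6.360e+01]
top [ 248  246   62   50 2316] flange z 0.081 tilt [0.003 0.001] rect [491.7  83.6 119.9  81.4 -74.7]
   grip z 0.1056 175 [522.6  83.8  82.   46.   -1. ]
top grey [235 130  58  25 847] 0.0658 [775.  137.1  68.5   9.5  89.9] [0.77  0.103 0.06  0.78  0.171 0.072]
top grey [229 161  42  56 354] 0.0464 [661.3 147.9 118.   82.4  -4.7] [0.602 0.106 0.04  0.721 0.193 0.052]
top grey [338 178  
[... 665 characters left out ...]
1318] flange z 0.0783 tilt [0.003 0.008] rect [646.4 -94.2  85.9  83.2  21.1]
   grip z 0.1024 106 [ 508.  -307.9  536.9   22.    57.3]
side grey [307 182  30  38 501] 0.0321 [774.  133.1  74.5  11.5 -89.8] [0.768 0.096 0.026 0.78  0.17  0.038]
side grey [248 188  54  41 642] 0.0385 [660.2 144.5 118.1  79.7  -3. ] [0.6   0.104 0.032 0.719 0.187 0.044]
side grey [195 244  52  27 502] 0.054 [464.6  63.3  90.4  30.4 -50.7] [0.442 0.034 0.048 0.505 0.108 0.06 ]
side grey [295 265  51  44 780] 0.067 [ 633.1 -109.8  103.6   62.6  -37.8] [ 0.605 -0.135  0.061  0.69  -0.055  0.072]
side grey [228 301  68  57 371] 0.0131 [ 489.8 -128.7  137.5  110.3  -46.8] [ 0.431 -0.188  0.008  0.567 -0.053  0.017]
```

```bash
cat >> h.py <<'E'
def axes(s):
    from scipy.spatial.transform import Rotation as R
    q=s['ee_rot'];return R.from_quat([q[1],q[2],q[3],q[0]]).as_matrix()
def goto(x,y,z,yaw=None):
    """units for drive_tool to reach TCP x,y,z (mm), yaw deg = world direction of tool y (mod 180)"""
    s=get_state();A=axes(s)
    d=A.T@(np.array([x,y,z])/1000-s['position'])/.025
    cur=np.degrees(np.arctan2(A[1,1],A[0,1]));t=0
    if yaw is not None: t=-(((yaw-cur)+90)%180-90)/6
    print('pos',(np.array(s['position'])*1000).round(1),'yaw %.1f'%cur,'q6 %.2f'%s['qpos'][5],'-> shift',d.round(2),'turn %.2f'%t)
def wood(n,tag):
    c=eyes.camera_info(n);im,d=eyes.get_image(n);np.savez(tag+'.npz',im=im,d=d);return woodm(n,im,d,c)
def woodm(n,im,d,c,zmax=.3):
    P=cloud(c,d);ok=d>0;hsv=cv2.cvtColor(im,cv2.COLOR_RGB2HSV)
    m=(hsv[...,0]>5)&(hsv[...,0]<24)&(hsv[...,1]>70)&ok&(P[...,2]>.01)&(P[...,2]<zmax)&(P[...,0]<.76)&(P[...,0]>.35)&(abs(P[...,1])<.25)
    k,l,st,ce=cv2.connectedComponentsWithStats(cv2.morphologyEx(m.astype(np.uint8),cv2.MORPH_OPEN,np.ones((3,3))))
    for i in range(1,k):
        if st[i,4]<250: continue
        Q=P[l==i];h=np.histogram(Q[:,2],bins=np.arange(.01,.3,.004))
        zf=h[1][h[0].argmax()]+.002
        F=Q[abs(Q[:,2]-zf)<.006]; zf=np.median(F[:,2]);F=Q[abs(Q[:,2]-zf)<.005]
        T=Q[(Q[:,2]>zf+.018)&(Q[:,2]<zf+.032)]
        print(n,st[i],'flange z',zf.round(4),'rect',rect(F[:,:2]),end=' ')
        if len(T)>8:
            T=T[np.linalg.norm(T[:,:2]-np.median(T[:,:2],axis=0),axis=1)<.03]
            print('grip z',np.median(T[:,2]).round(4),len(T),rect(T[:,:2]),end='')
        print()
    return P
E
python3 - <<'E'
from h import *
for n in ['top','side']:
    z=np.load(f'{n}0.npz');im,d=z['im'],z['d'];P=woodm(n,im,d,eyes.camera_info(n))
    for lo,hi in [(0,.05),(.1,.2),(.2,.3),(.3,.5)]:
        K=P[(d>0)&(P[...,2]>lo)&(P[...,2]<hi)&(abs(P[...,1]-.13)<.1)&(P[...,0]>.7)&(P[...,0]<1)]
        if len(K): print('kettle',lo,np.percentile(K,2,axis=0).round(3),len(K))
# same features cut by rays of the two views: knob and bar tops
R=[]
goto(646,-92,200,90)
E
```

```text
top [ 229  171   41   44 1485] flange z 0.0498 rect [650.3 151.   84.1  81.6  -5.7] grip z 0.0742 101 [650.1 149.6  29.9  15.1  86.2]
top [ 342  176   42   41 1381] flange z 0.0799 rect [648.1 -88.9  86.8  84.4 -88. ] grip z 0.1038 110 [ 6.489e+02 -8.900e+01  2.260e+01  2.230e+01  3.000e-01]
top [ 247  245   62   50 2316] flange z 0.081 rect [492.3  85.6 120.1  83.7 -74.7] grip z 0.1056 172 [492.8  84.7  47.   14.7 -74.8]
kettle 0 [0.702 0.034 0.   ] 2947
kettle 0.1 [0.773 0.109 0.1  ] 86
side [250 188  42  32 938] flange z 0.048 rect [649.4 146.2  84.7  84.6  -5.7] grip z 0.0726 66 [648.8 147.   30.3  14.   84.4]
side [ 189  215   58   49 1714] flange z 0.0792 rect [490.7  82.7 123.9  83.2 -75.1] grip z 0.1038 132 [491.   81.8  49.2  14.2 -73.1]
side [ 298  252   45   38 1318] flange z 0.0784 rect [645.8 -92.8  86.6  85.7   4. ] grip z 0.1022 103 [646.6 -92.5  23.8  21.9  60.7]
kettle 0 [0.705 0.034 0.   ] 2523
kettle 0.1 [0.775 0.049 0.102] 2614
kettle 0.2 [0.786 0.045 0.202] 3169
kettle 0.3 [0.868 0.042 0.3  ] 271
pos [185.5 543.8 252.5] yaw 71.2 q6 -0.12 -> shift [-25.65 -18.12   2.13] turn -3.14
```

Request:
{"method": "drive_tool", "body": {
  "rows": [
    [-1.2,-0.85,0.1,-0.2],
    [-2.4,-1.7,0.2,-0.4],
    [-3.6,-2.55,0.3,-0.6],
    [-4.8,-3.4,0.4,-0.8],
    [-6,-4.25,0.5,-1],
    [-7.2,-5.1,0.6,-1.2],
    [-8.4,-5.95,0.7,-1.4],
    [-9.6,-6.8,0.8,-1.6]
  ],
  "grip": 60,
  "newtons": 40
}}

```text
clock: 0.77
position: [0.3584, 0.3042, 0.233]
ee_rot: [-0.0, 0.08, 0.997, -0.0]
contact_force: [1.0, 0.3, 0.3]
width: 0.0598
gripper_force: 0.0
```

```bash
python3 -c "
from h import *
goto(647.5,-91,180,90)"
```

```text
pos [358.4 304.2 233. ] yaw 80.8 q6 -0.86 -> shift [-13.94 -13.76   2.12] turn -1.53
```

Request:
{"method": "drive_tool", "body": {
  "rows": [
    [-1.1,-1.1,0.17,-0.2],
    [-2.2,-2.2,0.34,-0.4],
    [-3.3,-3.3,0.5,-0.6],
    [-4.4,-4.4,0.67,-0.8],
    [-5.5,-5.5,0.84,-1],
    [-6.6,-6.6,1,-1.2],
    [-7.7,-7.7,1.2,-1.4],
    [-8.8,-8.8,1.36,-1.53]
  ]
}}

```text
clock: 1.43
position: [0.5402, 0.0515, 0.1987]
ee_rot: [-0.0, 0.0, 1.0, 0.0]
contact_force: [1.0, 0.6, 0.4]
width: 0.0599
gripper_force: 0.0
```

```bash
python3 -c "
from h import *
goto(647.5,-91,170,90)"
```

```text
pos [540.2  51.5 198.7] yaw 90.0 q6 -1.60 -> shift [-4.3  -5.7   1.14] turn -0.00
```

Request:
{"method": "drive_tool", "body": {
  "rows": [
    [-0.6,-0.85,0.2,0],
    [-1.3,-1.75,0.4,0],
    [-2,-2.7,0.6,0],
    [-2.7,-3.6,0.7,0],
    [-3.4,-4.5,0.9,0],
    [-4,-5.3,1.1,0],
    [-4.3,-5.7,1.14,0],
    [-4.3,-5.7,1.14,0]
  ]
}}

```text
clock: 2.1
position: [0.6481, -0.0914, 0.1695]
ee_rot: [-0.0, 0.002, 1.0, -0.0]
contact_force: [0.1, -0.4, 0.2]
width: 0.0596
gripper_force: 0.0
```

Run:
```python
from h import *
for z in (120,103): goto(647.5,-91,z,90)
im,d=eyes.get_image('wrist');c=eyes.camera_info('wrist');cv2.imwrite('pics/w1.png',im[:,:,::-1])
woodm('wrist',im,d,c)
```

```text
pos [648.1 -91.4 169.5] yaw 89.8 q6 -1.81 -> shift [0.02 0.02 1.98] turn -0.03
pos [648.1 -91.4 169.5] yaw 89.8 q6 -1.81 -> shift [0.02 0.02 2.66] turn -0.03
wrist [ 484    0   76   63 4250] flange z 0.0806 rect [523.4  54.2  42.5  37.7 -76.9] 
wrist [ 520  153   40  102 2786] flange z 0.0494 rect [648.4 116.9  85.5  30.6  13.2] 
wrist [  220   156   130   124 12683] flange z 0.0796 rect [645.5 -87.   87.6  87.2   6.1] grip z 0.1038 1166 [646.  -86.7  23.3  23.2 -89.9]
```

View pics/w1.png

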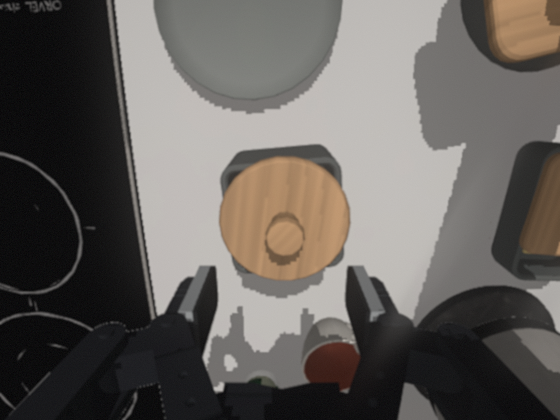

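The wrist view shows the round lid centred between the fingers, with its knob at (285,238). The pod box rim shows at the upper left, the plate is above, and the cup is below at (335,345), clear of the fingers.

Request:
{"method": "drive_tool", "body": {
  "rows": [
    [0,0.05,0.5,0],
    [0,0.05,1,0],
    [0,0.05,1.5,0],
    [0,0.05,2,0],
    [0,0.05,2.3,0],
    [0,0.05,2.5,0],
    [0,0.05,2.6,0],
    [0,0.05,2.62,0]
  ]
}}

```text
clock: 2.82
position: [0.6468, -0.0873, 0.1053]
ee_rot: [-0.0, 0.0, 1.0, 0.0]
contact_force: [0.0, -0.6, 0.2]
width: 0.0601
gripper_force: 0.0
```

Request:
{"method": "drive_tool", "body": {
  "rows": [
    [0,0,0,0],
    [0,0,0,0],
    [0,0,0,0],
    [0,0,0,0],
    [0,0,0,0],
    [0,0,0,0],
    [0,0,0,0],
    [0,0,0,0]
  ],
  "grip": 10,
  "newtons": 30
}}

```text
clock: 3.48
position: [0.6476, -0.0882, 0.1061]
ee_rot: [0.001, 0.001, 1.0, -0.0]
contact_force: [-0.4, 0.5, 5.7]
width: 0.0216
gripper_force: 29.7
```

Request:
{"method": "drive_tool", "body": {
  "rows": [
    [0,0,-0.2,0],
    [0,0,-0.5,0],
    [0,0,-0.9,0],
    [0,0,-1.4,0],
    [0,0,-1.9,0],
    [0,0,-2.3,0],
    [0,0,-2.6,0],
    [0,0,-2.7,0]
  ]
}}

```text
clock: 4.15
position: [0.6478, -0.0881, 0.1746]
ee_rot: [0.001, 0.001, 1.0, -0.0]
contact_force: [0.4, 0.2, 0.2]
width: 0.0218
gripper_force: 29.4
```

Run:
```python
from h import *
s=get_state();print(s['width'],s['gripper_force'],s['contact_force'])
goto(500,-116,110,90); goto(500,-116,40,90)
for n in ('top','side','wrist'): wood(n,n+'1')
cv2.imwrite('pics/t2.png',np.load('top1.npz')['im'][110:310,130:430,::-1])
```

```text
0.02176323261060643 29.413990080356598 [0.36550695 0.15599782 0.22280291]
pos [647.8 -88.1 174.6] yaw 89.9 q6 -1.81 -> shift [ 5.92 -1.12  2.57] turn -0.01
pos [647.8 -88.1 174.6] yaw 89.9 q6 -1.81 -> shift [ 5.93 -1.12  5.37] turn -0.01
top [ 229  171   41   44 1489] flange z 0.0498 rect [650.3 150.8  83.8  81.7  -5.8] grip z 0.0745 100 [650.3 149.5  29.9  15.   84.3]
top [345 185  43  31 588] flange z 0.1484 rect [622.9 -80.5  78.6  34.5  80.6] 
top [ 247  245   62   49 2293] flange z 0.081 rect [492.5  85.3 120.   83.6 -74.6] grip z 0.1059 172 [492.9  84.7  46.9  14.5 -74.7]
side [250 188  43  32 947] flange z 0.048 rect [649.2 146.7  84.8  84.3  84.7] grip z 0.0724 67 [648.8 147.9  31.5  13.5  84.1]
side [ 189  215   58   49 1676] flange z 0.0792 rect [490.1  80.3 120.9  83.4 -72.7] grip z 0.1037 129 [491.   81.8  47.8  14.  -73.9]
side [ 299  233   45   43 1054] flange z 0.1465 rect [639.6 -96.1  86.2  70.1 -53.4] grip z 0.1696 50 [644.1 -97.1  38.3  14.6 -82.1]
wrist [ 475    0   85   65 4831] flange z 0.0799 rect [522.8  55.6  48.8  39.9 -75.1] 
wrist [ 512  153   48  103 3524] flange z 0.0488 rect [651.5 118.7  90.3  37.5  14.5] 
wrist [  194   180   175   162 17969] flange z 0.1464 rect [645.2 -87.9  86.8  85.1 -51.2] grip z 0.1705 2447 [647.  -87.1  48.9  23.7 -85.9]
```

Request:
{"method": "drive_tool", "body": {
  "rows": [
    [0.6,-0.1,0,0],
    [1.6,-0.3,0.2,0],
    [2.7,-0.5,0.6,0],
    [3.8,-0.7,1.1,0],
    [4.7,-0.9,1.6,0],
    [5.4,-1,2.1,0],
    [5.8,-1.1,2.5,0],
    [5.9,-1.1,2.6,0]
  ]
}}

```text
clock: 4.97
position: [0.4956, -0.1147, 0.1056]
ee_rot: [-0.003, 0.001, 1.0, 0.001]
contact_force: [0.4, 0.4, -0.4]
width: 0.0217
gripper_force: 29.4
```

```bash
cat >> h.py <<'E'
def st(n=5):
    o=[]
    for _ in range(n): eyes.get_image('side');s=get_state();o.append(s)
    p=np.array([s['position'] for s in o])*1000;print('pos mean',p.mean(0).round(2),'sd',p.std(0).round(2),'F',np.mean([s['contact_force'] for s in o],0).round(2))
    return p.mean(0)
E
python3 - <<'E'
from h import *
st(); goto(500,-116,50,90)
P=wood('wrist','wr3')
im,d=eyes.get_image('top');np.savez('top3.npz',im=im,d=d)
cv2.imwrite('pics/t3.png',cv2.resize(im[110:310,130:430,::-1],None,fx=2,fy=2))
E
```

```text
pos mean [ 499.64 -115.31  107.49] sd [1.62 0.29 0.85] F [ 0.31  0.34 -0.58]
pos [ 501.3 -115.6  108.4] yaw 90.0 q6 -1.93 -> shift [ 0.06 -0.02  2.34] turn -0.01
wrist [  194   181   175   161 18027] flange z 0.0814 rect [ 499.1 -115.5   86.7   84.9  -51.2] grip z 0.1055 2467 [ 500.9 -115.    48.9   23.7  -89.1]
wrist [ 542  200   18  130 2060] flange z 0.0785 rect [505.9  30.   79.2   9.3  14.1]
```

View pics/t3.png

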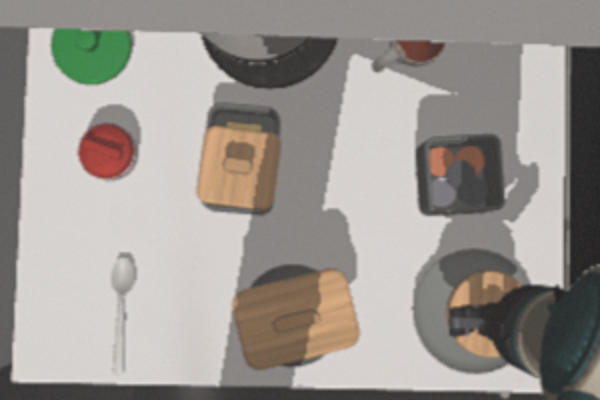

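The top crop shows the pod box open with capsules at about (460,175). The round lid is held over the plate at (495,313).

Request:
{"method": "drive_tool", "body": {
  "rows": [
    [0,0,0.4,0],
    [0,0,0.9,0],
    [0,0,1.4,0],
    [0,0,1.8,0],
    [0,0,2.05,0],
    [0,0,2.2,0],
    [0,0,2.26,0],
    [0,0,2.26,0]
  ]
}}

```text
clock: 5.98
position: [0.4997, -0.1153, 0.0511]
ee_rot: [-0.0, 0.001, 1.0, 0.0]
contact_force: [-0.8, -0.7, -1.8]
width: 0.0217
gripper_force: 29.4
```

Request:
{"method": "drive_tool", "body": {
  "rows": [
    [0,0,0,0],
    [0,0,0,0],
    [0,0,0,0],
    [0,0,0,0],
    [0,0,0,0],
    [0,0,0,0],
    [0,0,0,0],
    [0,0,0,0]
  ],
  "grip": 60
}}

```text
clock: 6.65
position: [0.4996, -0.1153, 0.0513]
ee_rot: [0.0, 0.001, 1.0, 0.0]
contact_force: [0.0, -0.1, 0.7]
width: 0.0601
gripper_force: 0.0
```

Request:
{"method": "drive_tool", "body": {
  "rows": [
    [0,0,-0.5,0],
    [0,0,-1.2,0],
    [0,0,-2.2,0],
    [0,0,-3.4,0],
    [0,0,-4.4,0],
    [0,0,-5,0],
    [0,0,-5.4,0],
    [0,0,-5.5,0]
  ]
}}

```text
clock: 7.32
position: [0.5004, -0.1156, 0.1905]
ee_rot: [0.002, 0.0, 1.0, -0.001]
contact_force: [0.3, -0.0, -0.7]
width: 0.0601
gripper_force: 0.0
```

Run:
```python
from h import *
st(4)
print('width',get_state()['width'])
wood('wrist','wr4')
wood('top','top4')
goto(649,149,180,-5)
im=np.load('wr4.npz')['im'];cv2.imwrite('pics/w4.png',im[:,:,::-1])
```

```text
pos mean [ 499.29 -115.22  188.43] sd [0.48 0.17 0.85] F [ 0.09 -0.34 -0.34]
width 0.060567261182130815
wrist [ 231  143  100   98 7620] flange z 0.0232 rect [ 499.9 -115.1   88.6   87.9    2.7] grip z 0.0474 655 [ 499.7 -114.7   23.1   22.8   68.2]
wrist [ 467  146   93  122 9286] flange z 0.08 rect [497.9  60.5  85.2  71.   13.6] grip z 0.1039 443 [495.6  69.7  15.4  14.6 -78.3]
wrist [ 498  305   62   73 3695] flange z 0.049 rect [652.2 135.6 100.8  63.4  15.7] grip z 0.0724 210 [647.6 141.3  14.4  14.   -2.2]
wrist [320 335  21  28 367] flange z 0.0291 rect [664.  -63.   35.2  17.7  11.4] grip z 0.0544 14 [644.1 -73.5  18.9   2.6  11.4]
wrist [276 337  21  27 434] flange z 0.0292 rect [ 6.651e+02 -1.094e+02  4.120e+01  1.900e+01 -4.000e-01] grip z 0.0541 18 [ 647.1 -103.    18.9    2.9    0.7]
top [ 229  171   41   43 1483] flange z 0.0499 rect [650.2 151.1  83.8  81.6  -5.6] grip z 0.0747 101 [650.1 149.6  29.7  15.1  85.5]
top [ 247  245   62   49 2293] flange z 0.081 rect [492.2  85.6 119.6  83.4 -75.3] grip z 0.1056 173 [492.8  84.7  47.   14.6 -75. ]
top [348 245  40  38 858] flange z 0.024 rect [ 509.4 -109.3   87.    67.6  -55.8] grip z 0.0485 52 [ 506.8 -115.4   22.4   12.4  -88.7]
pos [ 498.8 -115.1  187.4] yaw 89.9 q6 -1.93 -> shift [-6.   10.57  0.29] turn -14.18
```

View pics/w4.png

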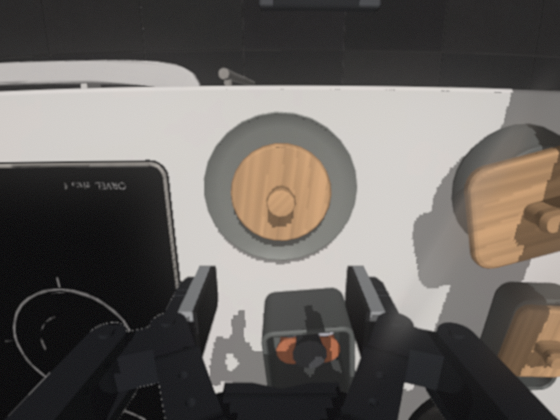

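The wrist view shows the round lid resting level, centred on the plate, with its knob at (281,203). The pod box mouth is at (308,345), partly behind the fingers.

Request:
{"method": "drive_tool", "body": {
  "rows": [
    [-0.6,0.1,0,0],
    [-1.6,0.3,0,0],
    [-2.8,0.5,0,0],
    [-4,0.7,0,0],
    [-5,0.9,0,0],
    [-5.6,1,0,0],
    [-5.9,1,0,0],
    [-6,1,0,0]
  ]
}}

```text
clock: 8.28
position: [0.6502, -0.0903, 0.1872]
ee_rot: [-0.001, 0.0, 1.0, 0.0]
contact_force: [-0.8, -0.2, 0.1]
width: 0.0602
gripper_force: 0.0
```

```bash
cat >> h.py <<'E'
def rim(n,im,d,c,zr,xy,r,dz=.005,vmax=170):
    """rectangle/circle of grey rim points at height zr within r of xy (m)"""
    P=cloud(c,d);hsv=cv2.cvtColor(im,cv2.COLOR_RGB2HSV)
    m=(d>0)&(abs(P[...,2]-zr)<dz)&(np.hypot(P[...,0]-xy[0],P[...,1]-xy[1])<r)&(hsv[...,1]<70)&(hsv[...,2]<vmax)
    k,l,s,_=cv2.connectedComponentsWithStats(m.astype(np.uint8));i=1+s[1:,4].argmax()
    Q=P[l==i];ce=cv2.minEnclosingCircle(np.float32(Q[:,:2])*1000)
    print(n,'rim n',len(Q),'z',np.median(Q[:,2]).round(4),'rect',rect(Q[:,:2]),'circ',np.round(ce[0]+(ce[1],),1))
    return Q
E
python3 - <<'E'
from h import *
p=st(3)
im,d=eyes.get_image('wrist');c=eyes.camera_info('wrist');np.savez('wr5.npz',im=im,d=d)
rim('wrist',im,d,c,.07,(.646,-.088),.065)
z=np.load('top4.npz');rim('top',z['im'],z['d'],eyes.camera_info('top'),.07,(.646,-.088),.065)
# ray cast of the outer outline
hsv=cv2.cvtColor(im,cv2.COLOR_RGB2HSV)
cv2.imwrite('pics/w5.png',im[:,:,::-1])
goto(649,147,180,175)
E
```

```text
pos mean [649.02 -90.58 187.84] sd [0.53 0.04 0.29] F [ 0.07  0.05 -0.07]
wrist rim n 2806 z 0.07 rect [647.8 -89.   82.8  81.6   4.9] circ [647.9 -89.   53.3]
top rim n 337 z 0.0703 rect [648.6 -90.   82.   81.8   4.7] circ [649.4 -90.   53.8]
pos [648.4 -90.7 188.5] yaw 89.9 q6 -1.81 -> shift [-0.01  9.51  0.34] turn -14.18
```

View pics/w5.png

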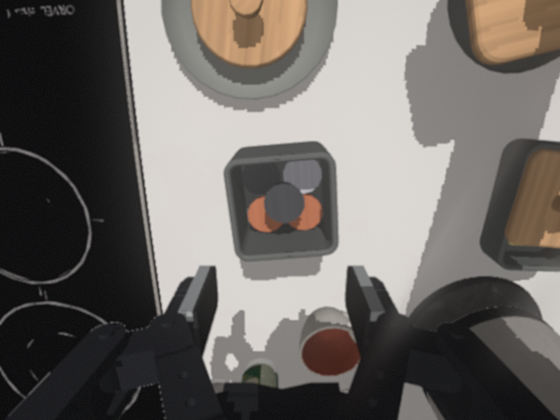

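The wrist view shows the open pod box with its square rim centred at about (284,203). It is rotated about 5°, and the capsules sit well below the rim.

Request:
{"method": "drive_tool", "body": {
  "rows": [
    [0,0.7,0,1],
    [0,1.9,0,2],
    [0,3.2,0,3],
    [0,4.5,0,4],
    [0,5.8,0,5],
    [0,7.1,0,6],
    [0,8.4,0,7],
    [0,9.2,0,8]
  ]
}}

```text
clock: 9.15
position: [0.6485, 0.1422, 0.1894]
ee_rot: [-0.0, 0.409, 0.912, 0.001]
contact_force: [0.1, 0.2, 0.4]
width: 0.0599
gripper_force: 0.0
```

```bash
python3 -c "
from h import *
goto(649,147,180,-5)"
```

```text
pos [648.5 142.2 189.4] yaw 41.7 q6 -0.62 -> shift [0.13 0.14 0.38] turn 7.78
```

Request:
{"method": "drive_tool", "body": {
  "rows": [
    [0,0,0,1],
    [0.1,0.1,0.1,2],
    [0.1,0.1,0.1,3],
    [0.1,0.1,0.1,4],
    [0.1,0.1,0.1,5],
    [0.1,0.1,0.1,6],
    [0.1,0.1,0.1,7],
    [0.1,0.1,0.1,7.8]
  ]
}}

```text
clock: 9.82
position: [0.649, 0.1424, 0.1868]
ee_rot: [-0.0, 0.738, 0.674, -0.0]
contact_force: [-0.3, 0.6, -0.5]
width: 0.06
gripper_force: 0.0
```

Run:
```python
from h import *
st(3)
im,d=eyes.get_image('wrist');c=eyes.camera_info('wrist');np.savez('wr6.npz',im=im,d=d)
woodm('w',im,d,c)
rim('wrist',im,d,c,.04,(.66,.147),.08)
cv2.imwrite('pics/w6.png',im[:,:,::-1])
goto(649,147,76,-5)
```

```text
pos mean [649.12 142.45 186.76] sd [0.1  0.05 0.02] F [ 0.36 -0.09  0.19]
w [  228   138   113   101 10515] flange z 0.0491 rect [649.9 152.4  84.3  82.5  -5.7] grip z 0.0739 786 [649.9 151.7  30.6  14.8  84.7]
w [   18   216   142   130 10953] flange z 0.0799 rect [489.7  96.7 102.4  84.7 -75. ] grip z 0.1045 1176 [491.8  89.1  43.2  15.8 -73.9]
w [136 382  30  38 867] flange z 0.023 rect [474.8 -95.6  52.9  33.8  85.2] 
wrist rim n 977 z 0.0396 rect [704.4 149.2  80.8  33.4 -88.9] circ [696.9 149.   41.4]
pos [649.4 142.6 186.7] yaw -4.8 q6 0.19 -> shift [ 0.17 -0.03  4.43] turn 0.04
```

View pics/w6.png

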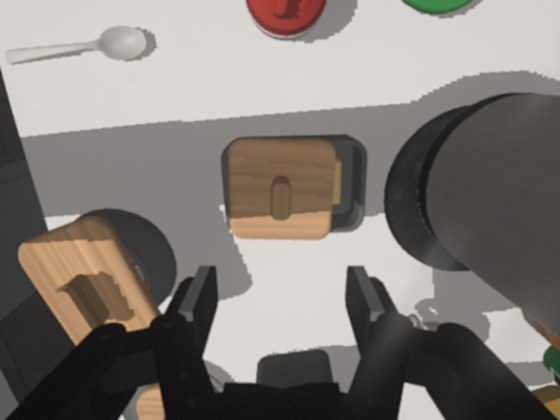

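The wrist view shows the square lid on the dish with its bar at (280,198), and the dish end with butter to its right. The kettle is at (480,190), well clear of the right finger.

Request:
{"method": "drive_tool", "body": {
  "rows": [
    [0.1,0,0.5,0],
    [0.2,0,1.3,0],
    [0.3,0,2.2,0],
    [0.32,0,3.1,0],
    [0.32,0,3.8,0],
    [0.32,0,4.2,0],
    [0.32,0,4.38,0],
    [0.32,0,4.4,0]
  ]
}}

```text
clock: 10.68
position: [0.6503, 0.1509, 0.0756]
ee_rot: [-0.0, 0.736, 0.677, -0.001]
contact_force: [0.1, 0.7, 0.5]
width: 0.0598
gripper_force: 0.0
```

Request:
{"method": "drive_tool", "body": {
  "rows": [
    [0,0,0,0],
    [0,0,0,0],
    [0,0,0,0],
    [0,0,0,0],
    [0,0,0,0],
    [0,0,0,0],
    [0,0,0,0],
    [0,0,0,0]
  ],
  "grip": 5
}}

```text
clock: 11.35
position: [0.6514, 0.1511, 0.0776]
ee_rot: [0.001, 0.736, 0.677, 0.001]
contact_force: [-0.5, -0.3, 5.4]
width: 0.0133
gripper_force: 30.4
```

Request:
{"method": "drive_tool", "body": {
  "rows": [
    [0,0,-0.2,0],
    [0,0,-0.6,0],
    [0,0,-1.2,0],
    [0,0,-2,0],
    [0,0,-2.9,0],
    [0,0,-3.8,0],
    [0,0,-4.3,0],
    [0,0,-4.5,0]
  ]
}}

```text
clock: 12.02
position: [0.6519, 0.1512, 0.1921]
ee_rot: [0.001, 0.736, 0.677, 0.002]
contact_force: [0.9, 0.7, -0.8]
width: 0.0131
gripper_force: 29.5
```

Run:
```python
from h import *
st(3);s=get_state();print(s['width'],s['gripper_force'])
im,d=eyes.get_image('wrist');c=eyes.camera_info('wrist');np.savez('wr7.npz',im=im,d=d)
woodm('w',im,d,c)
im,d=eyes.get_image('side');woodm('side',im,d,eyes.camera_info('side'))
goto(648,-89,190,5)
```

```text
pos mean [651.09 151.08 190.17] sd [0.54 0.09 1.24] F [ 0.08  0.59 -0.69]
0.013457337421124385 29.544969499111176
w [  195   167   174   169 20267] flange z 0.1593 rect [649.5 152.2  83.1  82.8  84.5] grip z 0.1842 2080 [652.  155.7  32.3  31.8  32.8]
w [   23   226   139   141 11617] flange z 0.0794 rect [490.4  88.5 118.4  86.2 -74.5] grip z 0.104 1236 [491.8  87.1  47.2  16.  -73.7]
w [167 393  32  27 340] flange z 0.0228 rect [516.9 -96.2  41.9  10.   41.3] 
side [247 155  44  31 828] flange z 0.1583 rect [647.4 146.4  82.9  80.   85.4] grip z 0.1827 67 [649.5 145.1  38.6  25.4  13. ]
side [262 199  29  18 307] flange z 0.0231 rect [666.  146.9  69.7  40.4  -3.1] 
side [ 189  215   58   49 1721] flange z 0.0792 rect [491.2  81.7 121.8  83.2 -74.4] grip z 0.1039 129 [490.8  82.3  46.2  14.1 -75.3]
side [ 239  304   45   41 1448] flange z 0.0222 rect [ 499.3 -119.    88.8   87.   -22.4] grip z 0.0464 116 [ 499.6 -118.5   23.5   21.9   64. ]
pos [649.8 150.9 187.4] yaw -4.9 q6 0.21 -> shift [-9.57  0.74 -0.1 ] turn -1.64
```

Request:
{"method": "drive_tool", "body": {
  "rows": [
    [-0.6,0,0,-0.3],
    [-1.8,0.1,0,-0.7],
    [-3.3,0.2,0,-1.1],
    [-4.8,0.35,0,-1.4],
    [-6.3,0.5,0,-1.7],
    [-7.8,0.6,0,-1.7],
    [-9,0.7,0,-1.7],
    [-9.6,0.75,0,-1.7]
  ]
}}

```text
clock: 12.93
position: [0.6482, -0.0937, 0.1872]
ee_rot: [-0.001, 0.674, 0.738, -0.001]
contact_force: [0.8, -0.0, -0.3]
width: 0.0134
gripper_force: 29.5
```

Request:
{"method": "drive_tool", "body": {
  "rows": [
    [0,0,0.5,0],
    [0,0,1.2,0],
    [0,0,1.7,0],
    [0,0,2,0],
    [0,0,2,0],
    [0,0,2,0],
    [0,0,2,0],
    [0,0,2,0]
  ]
}}

```text
clock: 13.6
position: [0.6498, -0.0895, 0.1398]
ee_rot: [0.001, 0.673, 0.739, 0.001]
contact_force: [0.5, -0.5, -0.5]
width: 0.0133
gripper_force: 29.5
```

Run:
```python
from h import *
st(3)
im,d=eyes.get_image('wrist');c=eyes.camera_info('wrist');np.savez('wr8.npz',im=im,d=d)
woodm('w',im,d,c)
goto(648.3,-90.3,107,5.4)
im,d=eyes.get_image('top');np.savez('top8.npz',im=im,d=d)
rim('top',im,d,eyes.camera_info('top'),.04,(.66,.149),.08)
```

```text
pos mean [649.59 -89.63 139.7 ] sd [0.09 0.03 0.08] F [-0.22 -0.03 -1.11]
w [  0   0  47  13 328] flange z 0.0774 rect [505.9  27.6  26.3   4.    9.1] 
w [  32  167  114  108 9504] flange z 0.023 rect [ 500.9 -113.6   88.    87.8   24.3] grip z 0.047 921 [ 500.9 -113.9   24.    23.2   76.1]
w [  194   178   175   159 19505] flange z 0.111 rect [649.1 -89.1  84.1  83.9   5.3] grip z 0.1358 2151 [646.9 -84.6  32.6  31.1 -32.2]
pos [649.4 -89.7 139.5] yaw 5.3 q6 -0.34 -> shift [-0.02 -0.05  1.3 ] turn -0.01
top rim n 395 z 0.0404 rect [661.2 149.1 118.1  80.1  -3.3] circ [661.3 148.7  65.2]
```

Request:
{"method": "drive_tool", "body": {
  "rows": [
    [0.03,-0.01,0.2,0],
    [0.03,-0.01,0.5,0],
    [0.03,-0.01,0.7,0],
    [0.03,-0.01,0.9,0],
    [0.03,-0.01,1.1,0],
    [0.03,-0.01,1.2,0],
    [0.03,-0.01,1.25,0],
    [0.03,-0.01,1.25,0]
  ]
}}

```text
clock: 14.52
position: [0.6486, -0.089, 0.1076]
ee_rot: [-0.0, 0.673, 0.739, -0.0]
contact_force: [-0.7, -0.5, -0.7]
width: 0.013
gripper_force: 29.6
```

Run:
```python
from h import *
st(3)
```

```text
pos mean [648.84 -89.   107.62] sd [0.01 0.01 0.  ] F [-0.55  0.23  0.22]
```

Request:
{"method": "drive_tool", "body": {
  "rows": [
    [0,0,0.02,0],
    [0,0,0.04,0],
    [0,0,0.05,0],
    [0,0,0.06,0],
    [0,0,0.06,0],
    [0,0,0.06,0],
    [0,0,0.06,0],
    [0,0,0.06,0]
  ]
}}

```text
clock: 15.33
position: [0.6488, -0.089, 0.1076]
ee_rot: [0.0, 0.673, 0.739, 0.0]
contact_force: [-2.1, 0.6, 7.9]
width: 0.0134
gripper_force: 30.6
```

Request:
{"method": "drive_tool", "body": {
  "rows": [
    [0,0,0,0],
    [0,0,0,0],
    [0,0,0,0],
    [0,0,0,0],
    [0,0,0,0],
    [0,0,0,0],
    [0,0,-0.1,0],
    [0,0,-0.2,0]
  ],
  "grip": 60
}}

```text
clock: 16.0
position: [0.6487, -0.089, 0.111]
ee_rot: [-0.0, 0.673, 0.739, -0.0]
contact_force: [0.9, -0.0, 1.1]
width: 0.06
gripper_force: 0.0
```

Request:
{"method": "drive_tool", "body": {
  "rows": [
    [0,0,-0.3,0],
    [0,0,-0.8,0],
    [0,0,-1.4,0],
    [0,0,-2,0],
    [0,0,-2.6,0],
    [0,0,-3,0],
    [0,0,-3.2,0],
    [0,0,-3.2,0]
  ]
}}

```text
clock: 16.67
position: [0.6495, -0.0892, 0.1928]
ee_rot: [0.001, 0.673, 0.739, 0.001]
contact_force: [-0.2, -0.1, 0.3]
width: 0.0599
gripper_force: 0.0
```

Run:
```python
from h import *
st(3)
im,d=eyes.get_image('wrist');c=eyes.camera_info('wrist');np.savez('wr9.npz',im=im,d=d)
woodm('w',im,d,c)
rim('wrist',im,d,c,.07,(.649,-.089),.07,dz=.003)
cv2.imwrite('pics/w9.png',im[:,:,::-1])
goto(491.5,84,190,15)
```

```text
pos mean [648.52 -88.94 190.81] sd [0.28 0.04 0.56] F [ 0.55 -0.27 -0.09]
w [  10    0  127   34 2981] flange z 0.0796 rect [502.7  31.5  81.5  19.6   2.9] 
w [  225   155   117   109 11898] flange z 0.0789 rect [648.6 -87.9  83.3  82.8   5.5] grip z 0.1037 923 [648.9 -88.   29.8  14.7 -85.3]
w [  71  156   97   93 6959] flange z 0.0229 rect [ 5.006e+02 -1.139e+02  8.800e+01  8.790e+01  4.000e-01] grip z 0.047 624 [ 500.9 -114.2   23.7   23.   -17.4]
wrist rim n 1 z 0.0726 rect [678.5 -44.9   0.    0.    0. ] circ [678.5 -44.9   0. ]
pos [648.1 -88.9 189.9] yaw 5.3 q6 -0.34 -> shift [ 7.47 -5.59  0.01] turn -1.61
```

View pics/w9.png

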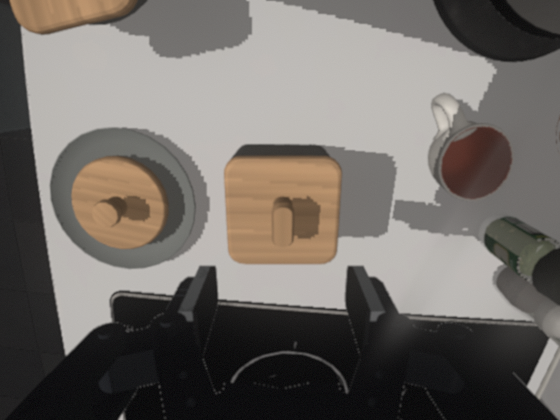

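The wrist view shows the square lid seated squarely on the pod box at (283,210), with only a thin shadowed edge of the box visible. The round lid rests on the plate at (118,202), and the cup is untouched at (475,160).

Request:
{"method": "drive_tool", "body": {
  "rows": [
    [0.6,-0.45,0,-0.2],
    [1.6,-1.2,0,-0.5],
    [2.8,-2.1,0,-0.8],
    [4,-3,0,-1.1],
    [5.2,-3.9,0,-1.4],
    [6.3,-4.7,0,-1.6],
    [7.1,-5.3,0,-1.6],
    [7.5,-5.6,0,-1.6]
  ]
}}

```text
clock: 17.53
position: [0.4886, 0.0866, 0.1903]
ee_rot: [-0.002, 0.608, 0.794, -0.001]
contact_force: [-1.2, -0.1, 0.1]
width: 0.06
gripper_force: 0.0
```

Run:
```python
from h import *
st(4)
im,d=eyes.get_image('wrist');c=eyes.camera_info('wrist');np.savez('wr10.npz',im=im,d=d)
woodm('w',im,d,c)
rim('wrist',im,d,c,.04,(.66,.149),.08)
goto(492,85,107,15.2)
cv2.imwrite('pics/w10.png',im[:,:,::-1])
```

```text
pos mean [490.96  85.41 190.79] sd [1.85 1.18 0.22] F [-0.36  0.28 -0.09]
w [  220   125   120   157 17333] flange z 0.0801 rect [491.9  86.8 120.2  84.5 -75.2] grip z 0.1049 1449 [491.9  86.5  46.8  14.8 -74.6]
w [ 439  138   90   65 3488] flange z 0.024 rect [666.3 149.8  71.2  39.8  -3.7] 
w [ 201  326   80   62 3946] flange z 0.0231 rect [ 500.5 -108.6   83.7   78.5   19.4] grip z 0.0468 297 [ 499.2 -110.2   23.    15.5   11.8]
w [ 397  382   40   38 1153] flange z 0.0792 rect [668.3 -66.6  48.3  37.1 -75.9] 
wrist rim n 2631 z 0.0395 rect [660.4 150.1 118.8  80.   -3.4] circ [660.3 149.7  65.5]
pos [493.4  83.8 191. ] yaw 14.9 q6 -0.23 -> shift [ 0.07 -0.05  3.36] turn -0.05
```

View pics/w10.png

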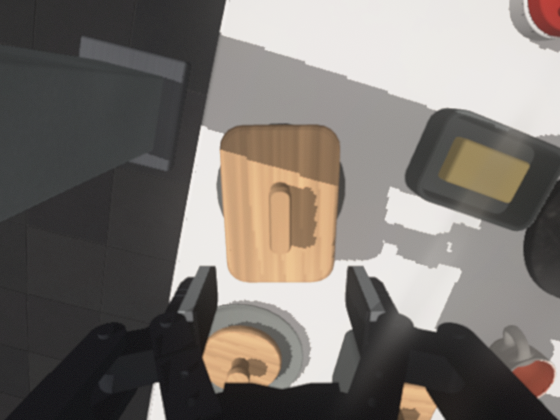

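The wrist view shows the oblong lid's bar at (280,218), aligned between the fingers. The dish is open, with butter at (484,168).

Request:
{"method": "drive_tool", "body": {
  "rows": [
    [0,0,0.4,0],
    [0.07,-0.05,1.1,0],
    [0.07,-0.05,1.8,0],
    [0.07,-0.05,2.4,0],
    [0.07,-0.05,2.9,0],
    [0.07,-0.05,3.2,0],
    [0.07,-0.05,3.3,0],
    [0.07,-0.05,3.3,0]
  ]
}}

```text
clock: 18.45
position: [0.4904, 0.0855, 0.1076]
ee_rot: [-0.001, 0.61, 0.793, -0.0]
contact_force: [-0.3, 0.6, -0.0]
width: 0.0599
gripper_force: 0.0
```

Request:
{"method": "drive_tool", "body": {
  "rows": [
    [0,0,0,0],
    [0,0,0,0],
    [0,0,0,0],
    [0,0,0,0],
    [0,0,0,0],
    [0,0,0,0],
    [0,0,0,0],
    [0,0,0,0]
  ],
  "grip": 5
}}

```text
clock: 19.12
position: [0.4908, 0.0861, 0.1092]
ee_rot: [0.001, 0.609, 0.793, 0.001]
contact_force: [0.5, -0.3, 5.2]
width: 0.013
gripper_force: 33.3
```

Request:
{"method": "drive_tool", "body": {
  "rows": [
    [0,0,-0.2,0],
    [0,0,-0.6,0],
    [0,0,-1.2,0],
    [0,0,-1.9,0],
    [0,0,-2.5,0],
    [0,0,-3,0],
    [0,0,-3.2,0],
    [0,0,-3.2,0]
  ]
}}

```text
clock: 19.78
position: [0.4906, 0.0861, 0.1894]
ee_rot: [0.001, 0.609, 0.793, 0.001]
contact_force: [-0.0, 0.1, -1.4]
width: 0.0136
gripper_force: 32.5
```

Run:
```python
from h import *
st(4);s=get_state();print(s['width'],s['gripper_force'])
im,d=eyes.get_image('wrist');c=eyes.camera_info('wrist');np.savez('wr11.npz',im=im,d=d)
woodm('w',im,d,c)
goto(661,149,190,50)
```

```text
pos mean [489.6   86.01 187.85] sd [0.25 0.02 0.4 ] F [ 0.22  0.22 -1.13]
0.013713586495472371 32.51864790916443
w [ 445  141   91   66 3558] flange z 0.0241 rect [665.8 150.2  71.3  39.9  -3.3] 
w [  192   146   179   243 27403] flange z 0.1583 rect [489.4  86.5 121.6  83.7 -74.6] grip z 0.1832 3036 [489.3  86.7  38.5  38.4  59.1]
w [362 389  35  31 390] flange z 0.0793 rect [623.7 -73.4  45.6   8.6 -32.6] 
pos [489.5  86.  187.5] yaw 14.9 q6 -0.23 -> shift [ 0.67  7.28 -0.12] turn -5.84
```

Request:
{"method": "drive_tool", "body": {
  "rows": [
    [0,0.4,0,-0.6],
    [0.1,1.2,0,-1.4],
    [0.2,2.3,0,-2.2],
    [0.3,3.5,0,-3],
    [0.4,4.7,0,-3.8],
    [0.5,5.9,0,-4.6],
    [0.6,6.8,0,-5.4],
    [0.67,7.2,0,-6]
  ]
}}

```text
clock: 20.7
position: [0.6627, 0.1496, 0.1868]
ee_rot: [0.0, 0.332, 0.943, 0.0]
contact_force: [-0.4, -0.3, -0.5]
width: 0.0132
gripper_force: 32.5
```

Run:
```python
from h import *
goto(661,149.5,150,85.9)
```

```text
pos [662.7 149.6 186.8] yaw 51.2 q6 -0.77 -> shift [ 0.05 -0.05  1.47] turn -5.79
```

Request:
{"method": "drive_tool", "body": {
  "rows": [
    [0,0,0.2,-1],
    [0,0,0.6,-2],
    [0,0,1,-3],
    [0,0,1.4,-4],
    [0,0,1.8,-5],
    [0,0,2.2,-5.6],
    [0,0,2.4,-5.85],
    [0,0,2.4,-5.85]
  ]
}}

```text
clock: 21.37
position: [0.6584, 0.1484, 0.1257]
ee_rot: [-0.003, 0.034, 0.999, -0.0]
contact_force: [-0.1, 0.1, -1.2]
width: 0.013
gripper_force: 32.5
```

Run:
```python
from h import *
st(4)
im,d=eyes.get_image('wrist');c=eyes.camera_info('wrist');np.savez('wr12.npz',im=im,d=d)
woodm('w',im,d,c)
goto(661,148.8,78,86.1)
im,d=eyes.get_image('top');np.savez('top12.npz',im=im,d=d);c=eyes.camera_info('top')
rim('top bowl',im,d,c,.062,(.491,.085),.06)
im,d=eyes.get_image('side');c=eyes.camera_info('side')
rim('side bowl',im,d,c,.062,(.491,.085),.06)
```

```text
pos mean [659.63 148.6  127.85] sd [0.44 0.06 0.75] F [-0.13  0.04 -0.87]
w [  193   146   177   217 26677] flange z 0.0997 rect [660.3 149.1 121.8  82.7  -3.9] grip z 0.1246 3037 [660.  149.1  39.1  38.8 -49.8]
pos [660.2 148.7 128.9] yaw 86.0 q6 -1.38 -> shift [-0.03  0.01  2.04] turn -0.01
top bowl rim n 209 z 0.0621 rect [490.4 105.7  88.4  53.3   6.2] circ [492.1  88.5  44.4]
side bowl rim n 274 z 0.0605 rect [491.9  84.9  85.4  85.3 -49.3] circ [490.2  85.1  44.3]
```

Request:
{"method": "drive_tool", "body": {
  "rows": [
    [0.02,0,0.3,-0.08],
    [0.02,0,0.7,-0.08],
    [0.02,0,1.1,-0.08],
    [0.02,0,1.5,-0.08],
    [0.02,0,1.75,-0.08],
    [0.02,0,1.9,-0.08],
    [0.02,0,2,-0.08],
    [0.02,0,2,-0.08]
  ]
}}

```text
clock: 22.38
position: [0.6591, 0.1487, 0.0786]
ee_rot: [-0.0, 0.03, 1.0, -0.0]
contact_force: [0.9, -0.0, -0.7]
width: 0.0131
gripper_force: 32.5
```

Request:
{"method": "drive_tool", "body": {
  "rows": [
    [0,0,0.02,0],
    [0,0,0.04,0],
    [0,0,0.05,0],
    [0,0,0.06,0],
    [0,0,0.07,0],
    [0,0,0.08,0],
    [0,0,0.08,0],
    [0,0,0.08,0]
  ]
}}

```text
clock: 23.05
position: [0.6597, 0.1488, 0.0784]
ee_rot: [0.001, 0.03, 1.0, 0.0]
contact_force: [-2.0, 0.8, 6.6]
width: 0.0129
gripper_force: 33.7
```

Touchdown on the rim at 6.6 N; releasing.

Request:
{"method": "drive_tool", "body": {
  "rows": [
    [0,0,0,0],
    [0,0,0,0],
    [0,0,0,0],
    [0,0,0,0],
    [0,0,0,0],
    [0,0,0,0],
    [0,0,-0.1,0],
    [0,0,-0.2,0]
  ],
  "grip": 60
}}

```text
clock: 23.72
position: [0.6592, 0.1486, 0.0815]
ee_rot: [-0.0, 0.03, 1.0, 0.0]
contact_force: [-0.3, 0.4, 0.1]
width: 0.0597
gripper_force: 0.0
```

Request:
{"method": "drive_tool", "body": {
  "rows": [
    [0,0,-0.4,0],
    [0,0,-1,0],
    [0,0,-1.8,0],
    [0,0,-2.6,0],
    [0,0,-3.4,0],
    [0,0,-4,0],
    [0,0,-4.3,0],
    [0,0,-4.4,0]
  ]
}}

```text
clock: 24.38
position: [0.6603, 0.1488, 0.1942]
ee_rot: [0.002, 0.03, 1.0, 0.0]
contact_force: [0.7, 0.6, -0.5]
width: 0.06
gripper_force: 0.0
```

Run:
```python
from h import *
st(3)
im,d=eyes.get_image('wrist');c=eyes.camera_info('wrist');np.savez('wr13.npz',im=im,d=d)
woodm('w',im,d,c)
goto(492,85,190,90)
cv2.imwrite('pics/w13.png',im[:,:,::-1])
```

```text
pos mean [659.36 148.67 192.1 ] sd [0.4  0.05 0.92] F [-0.21 -0.19 -1.22]
w [  0   9   7  54 281] flange z 0.0179 rect [510.5 -74.   42.4   7.6 -13.6] 
w [  229   126   105   142 13760] flange z 0.0486 rect [659.4 149.1 121.3  82.   -3.5] grip z 0.0735 1116 [659.1 149.2  45.8  14.5  -3. ]
w [   0  158   44  106 2991] flange z 0.0784 rect [651.2 -53.1  86.8  34.  -18.2] 
pos [658.7 148.6 190.5] yaw 86.5 q6 -1.39 -> shift [ 6.5  -2.94  0.03] turn -0.58
```

View pics/w13.png

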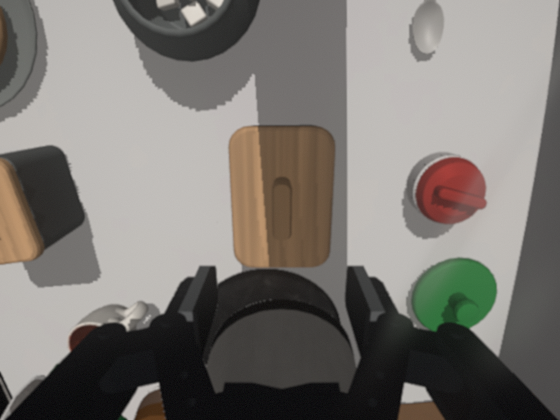

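The wrist view shows the oblong lid home on the butter dish at (282,196), square and covering it. The sugar bowl is open at the top (190,10).

Request:
{"method": "drive_tool", "body": {
  "rows": [
    [0.6,-0.3,0,-0.1],
    [1.6,-0.7,0,-0.2],
    [2.8,-1.2,0,-0.3],
    [4,-1.8,0,-0.4],
    [5.2,-2.3,0,-0.5],
    [6,-2.7,0,-0.58],
    [6.4,-2.9,0,-0.58],
    [6.5,-2.95,0,-0.58]
  ]
}}

```text
clock: 25.25
position: [0.4905, 0.0844, 0.191]
ee_rot: [-0.001, 0.0, 1.0, -0.0]
contact_force: [-0.1, 0.3, -0.0]
width: 0.0597
gripper_force: 0.0
```

Run:
```python
from h import *
st(4)
im,d=eyes.get_image('wrist');c=eyes.camera_info('wrist');np.savez('wr14.npz',im=im,d=d)
rim('w bowl',im,d,c,.062,(.491,.085),.06,dz=.004)
goto(499.6,-115.3,190,90)
im,d=eyes.get_image('side');c=eyes.camera_info('side')
rim('side bowl',im,d,c,.062,(.491,.085),.06,dz=.004)
```

```text
pos mean [493.44  84.96 191.46] sd [0.98 0.22 0.11] F [ 0.36 -0.11  0.19]
w bowl rim n 2114 z 0.0618 rect [490.7  89.3  85.9  85.1 -31.9] circ [490.8  89.5  43.3]
pos [494.4  85.2 191.4] yaw 90.0 q6 -1.54 -> shift [-0.21 -8.02  0.06] turn 0.00
side bowl rim n 240 z 0.0605 rect [490.7  84.6  84.2  83.6 -83.5] circ [490.4  85.   43.8]
```

Request:
{"method": "drive_tool", "body": {
  "rows": [
    [0,-0.5,0,0],
    [0,-1.6,0,0],
    [-0.1,-2.9,0,0],
    [-0.1,-4.2,0,0],
    [-0.2,-5.5,0,0],
    [-0.2,-6.8,0,0],
    [-0.2,-7.7,0,0],
    [-0.2,-8,0,0]
  ]
}}

```text
clock: 26.22
position: [0.499, -0.1185, 0.1913]
ee_rot: [0.0, 0.001, 1.0, -0.001]
contact_force: [-0.1, 0.2, -0.5]
width: 0.0597
gripper_force: 0.0
```

Run:
```python
from h import *
st(4)
im,d=eyes.get_image('wrist');c=eyes.camera_info('wrist')
woodm('w',im,d,c)
goto(499.9,-115.3,50,90)
```

```text
pos mean [ 498.31 -115.87  191.22] sd [0.37 1.49 0.02] F [ 0.1  -0.33 -0.84]
w [ 231  143   98   97 7444] flange z 0.0233 rect [ 500.  -114.7   88.9   87.1    1.4] grip z 0.0474 641 [ 499.5 -114.2   23.    22.8  -26.6]
w [ 494  298   66   97 4818] flange z 0.0491 rect [660.  140.9 131.2  66.7  16.5] grip z 0.0733 621 [658.7 149.1  47.3  15.9  -3.1]
w [ 260  327   97   67 5212] flange z 0.0792 rect [640.1 -89.   83.   69.5 -85.3] 
pos [ 497.8 -113.8  191.3] yaw 90.1 q6 -1.93 -> shift [-0.09 -0.07  5.65] turn 0.01
```

Request:
{"method": "drive_tool", "body": {
  "rows": [
    [0,0,0.6,0],
    [-0.1,-0.06,1.7,0],
    [-0.12,-0.06,2.9,0],
    [-0.12,-0.06,4,0],
    [-0.12,-0.06,4.8,0],
    [-0.12,-0.06,5.3,0],
    [-0.12,-0.06,5.55,0],
    [-0.12,-0.06,5.6,0]
  ]
}}

```text
clock: 27.13
position: [0.5001, -0.1151, 0.0505]
ee_rot: [-0.001, -0.001, 1.0, 0.001]
contact_force: [-0.4, -0.2, -0.5]
width: 0.0597
gripper_force: 0.0
```

Request:
{"method": "drive_tool", "body": {
  "rows": [
    [0,0,0,0],
    [0,0,0,0],
    [0,0,0,0],
    [0,0,0,0],
    [0,0,0,0],
    [0,0,0,0],
    [0,0,0,0],
    [0,0,0,0]
  ],
  "grip": 10
}}

```text
clock: 27.8
position: [0.5016, -0.1166, 0.0528]
ee_rot: [0.001, 0.0, 1.0, -0.0]
contact_force: [1.1, 1.6, 5.9]
width: 0.0219
gripper_force: 29.7
```

Request:
{"method": "drive_tool", "body": {
  "rows": [
    [0,0,-0.2,0],
    [0,0,-0.7,0],
    [0,0,-1.6,0],
    [0,0,-2.7,0],
    [0,0,-3.8,0],
    [0,0,-4.7,0],
    [0,0,-5.2,0],
    [0,0,-5.3,0]
  ]
}}

```text
clock: 28.47
position: [0.502, -0.1173, 0.187]
ee_rot: [0.003, 0.0, 1.0, -0.001]
contact_force: [0.0, -0.2, -0.2]
width: 0.0219
gripper_force: 29.4
```

Run:
```python
from h import *
st(3);s=get_state();print(s['width'],s['gripper_force'])
im,d=eyes.get_image('wrist');c=eyes.camera_info('wrist')
woodm('w',im,d,c)
goto(492,88.9,150,90)
```

```text
pos mean [ 500.65 -116.76  184.58] sd [0.55 0.24 0.98] F [ 0.19  0.14 -0.97]
0.021891925067785915 29.439935088157654
w [  195   176   173   213 20648] flange z 0.1533 rect [ 495.7 -116.2   86.9   85.2  -52.6] grip z 0.1773 2373 [ 498.  -115.8   49.    24.9  -89.2]
w [ 493  300   67  100 5049] flange z 0.0484 rect [663.6 131.1 131.3  68.5  17.4] grip z 0.0711 340 [661.2 141.7  43.1  11.6  13.3]
pos [ 499.7 -116.4  182.9] yaw 90.0 q6 -1.94 -> shift [0.31 8.21 1.32] turn -0.00
```

Request:
{"method": "drive_tool", "body": {
  "rows": [
    [0,0.5,0,0],
    [0.1,1.6,0,0],
    [0.1,2.9,0.1,0],
    [0.2,4.2,0.3,0],
    [0.2,5.5,0.6,0],
    [0.3,6.8,0.9,0],
    [0.3,7.8,1.2,0],
    [0.3,8.2,1.3,0]
  ]
}}

```text
clock: 29.33
position: [0.4909, 0.0921, 0.1495]
ee_rot: [-0.002, -0.001, 1.0, 0.001]
contact_force: [-0.7, 0.8, -1.2]
width: 0.0212
gripper_force: 29.6
```

Run:
```python
from h import *
st(4)
im,d=eyes.get_image('wrist');c=eyes.camera_info('wrist')
P=woodm('w',im,d,c)
hsv=cv2.cvtColor(im,cv2.COLOR_RGB2HSV)
m=(hsv[...,0]>5)&(hsv[...,0]<24)&(hsv[...,1]>70)&(d>0)&(np.hypot(P[...,0]-.49,P[...,1]-.089)<.055)&(P[...,2]>.09)
Q=P[m];zf=np.median(Q[:,2]);Q=Q[abs(Q[:,2]-zf)<.003]
from scipy.optimize import least_squares
h=cv2.convexHull(np.float32(Q[:,:2])*1000)[:,0];f=least_squares(lambda p:np.hypot(h[:,0]-p[0],h[:,1]-p[1])-44.5,[490,89],loss='soft_l1');print('held circ',f.x.round(1),zf.round(4),np.abs(f.fun).max().round(1))
im2,d2=eyes.get_image('side');woodm('side',im2,d2,eyes.camera_info('side'))
goto(492,88.9,90,90)
cv2.imwrite('pics/w15.png',im[:,:,::-1])
```

```text
pos mean [492.17  89.84 150.43] sd [0.72 1.56 0.64] F [ 0.01 -0.47 -0.4 ]
w [  195   176   173   160 18067] flange z 0.1219 rect [489.5  87.6  87.2  85.2 -51.2] grip z 0.146 2384 [491.8  87.8  48.8  25.3  87.6]
w [303 348  14  36 405] flange z 0.0493 rect [629.1 112.9  39.3  10.   -2.9] 
w [   5  362   88   53 2567] flange z 0.0794 rect [ 616.5 -103.7   87.1   37.   -53. ] 
w [369 384  22  36 426] flange z 0.0496 rect [669.2 174.4  49.4  14.   39.9] 
held circ [491.1  88.1] 0.122 1.9
side [ 248  185   54   36 1297] flange z 0.0482 rect [658.3 144.1 119.   83.5  -3.1] grip z 0.0722 117 [660.7 145.6  46.6  18.   -4.4]
side [194 212  42  31 875] flange z 0.1209 rect [487.9  78.   86.2  77.2 -30.1] grip z 0.1447 14 [486.4  78.   41.3   7.4 -68. ]
side [ 295  249   52   45 1437] flange z 0.0783 rect [647.5 -92.3  83.3  83.    5.1] grip z 0.1028 95 [647.9 -91.6  30.4  14.4 -86.3]
pos [493.5  87.3 151.7] yaw 89.9 q6 -1.53 -> shift [0.06 0.06 2.47] turn -0.01
```

View pics/w15.png

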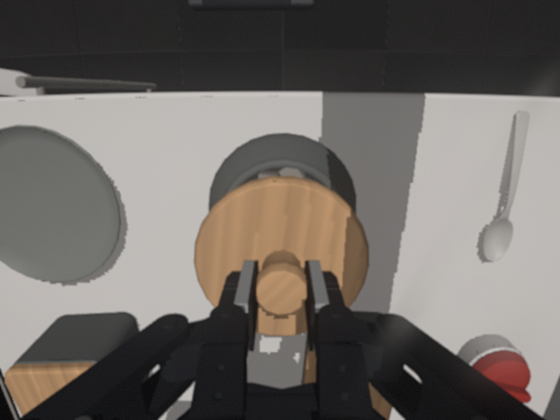

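The wrist view shows the round lid held level over the bowl, with its knob at (281,285). The bowl rim is visible behind it, and the plate is now empty at (60,205).

Request:
{"method": "drive_tool", "body": {
  "rows": [
    [0.01,0.05,0.3,0],
    [0.01,0.05,0.8,0],
    [0.01,0.05,1.2,0],
    [0.01,0.05,1.55,0],
    [0.01,0.05,1.8,0],
    [0.01,0.05,1.95,0],
    [0.01,0.05,2,0],
    [0.01,0.05,2,0]
  ]
}}

```text
clock: 30.3
position: [0.4928, 0.0896, 0.1013]
ee_rot: [-0.0, 0.0, 1.0, 0.0]
contact_force: [-0.3, 0.1, -1.3]
width: 0.0216
gripper_force: 29.5
```

Request:
{"method": "drive_tool", "body": {
  "rows": [
    [0,0,0.02,0],
    [0,0,0.04,0],
    [0,0,0.05,0],
    [0,0,0.06,0],
    [0,0,0.06,0],
    [0,0,0.06,0],
    [0,0,0.06,0],
    [0,0,0.06,0]
  ]
}}

```text
clock: 30.97
position: [0.4933, 0.0897, 0.1006]
ee_rot: [0.001, -0.0, 1.0, 0.0]
contact_force: [0.1, 0.7, 6.3]
width: 0.0215
gripper_force: 30.1
```

Request:
{"method": "drive_tool", "body": {
  "rows": [
    [0,0,0,0],
    [0,0,0,0],
    [0,0,0,0],
    [0,0,0,0],
    [0,0,0,0],
    [0,0,0,0],
    [0,0,-0.1,0],
    [0,0,-0.2,0]
  ],
  "grip": 60
}}

```text
clock: 31.63
position: [0.4928, 0.0897, 0.1051]
ee_rot: [-0.0, -0.0, 1.0, 0.0]
contact_force: [-0.1, -0.5, -0.0]
width: 0.0601
gripper_force: 0.0
```

Request:
{"method": "drive_tool", "body": {
  "rows": [
    [0,0,-0.4,0],
    [0,0,-1,0],
    [0,0,-1.8,0],
    [0,0,-2.6,0],
    [0,0,-3.4,0],
    [0,0,-4,0],
    [0,0,-4.3,0],
    [0,0,-4.4,0]
  ]
}}

```text
clock: 32.3
position: [0.4938, 0.0897, 0.2171]
ee_rot: [0.002, -0.0, 1.0, 0.0]
contact_force: [-0.2, 1.1, -0.3]
width: 0.0598
gripper_force: 0.0
```

Request:
{"method": "drive_tool", "body": {
  "rows": [
    [0.3,0,-0.1,0],
    [0.8,0,-0.5,0],
    [1.3,0,-0.9,0],
    [1.8,0,-1.3,0],
    [2.2,0,-1.6,0],
    [2.4,0,-1.9,0],
    [2.5,0,-2,0],
    [2.5,0,-2,0]
  ]
}}

```text
clock: 32.97
position: [0.4303, 0.0897, 0.2656]
ee_rot: [0.001, -0.0, 1.0, 0.0]
contact_force: [0.4, -0.6, 0.8]
width: 0.0597
gripper_force: 0.0
```

Run:
```python
from h import *
st(3)
im,d=eyes.get_image('wrist');c=eyes.camera_info('wrist');woodm('w',im,d,c)
cv2.imwrite('pics/w16.png',im[:,:,::-1])
im,d=eyes.get_image('top');woodm('top',im,d,eyes.camera_info('top'))
im,d=eyes.get_image('side');cs=eyes.camera_info('side');woodm('side',im,d,cs)
rim('side plate',im,d,cs,.0125,(.5,-.116),.075,dz=.006)
cv2.imwrite('pics/s16.png',im[:,:,::-1])
```

```text
pos mean [430.64  89.63 264.81] sd [0.04 0.02 0.21] F [ 0.16 -0.08  0.12]
w [ 238  199   87   81 5484] flange z 0.0711 rect [490.6  90.3  87.9  87.  -48.5] grip z 0.0952 483 [491.3  90.3  23.1  22.9 -25.2]
w [ 293  313   68   80 4193] flange z 0.049 rect [658.5 148.  121.5  81.1  -3.4] grip z 0.0737 366 [657.7 148.9  44.1  14.5  -3.4]
top [ 230  160   41   58 2026] flange z 0.0499 rect [660.7 148.5 120.2  81.1  -3.5] grip z 0.0743 157 [661.  147.7  47.   14.8  -3.2]
top [ 342  176   42   41 1523] flange z 0.08 rect [648.8 -88.7  82.3  81.4   5.1] grip z 0.1044 104 [649.8 -89.5  29.4  14.5 -82.5]
top [ 255  247   43   44 1445] flange z 0.0719 rect [493.5  88.7  87.5  86.9 -88.3] grip z 0.0963 109 [492.4  88.3  22.5  22.3   0.6]
side [ 248  185   54   36 1292] flange z 0.0481 rect [658.9 143.5 120.2  82.1  -4. ] grip z 0.0721 113 [659.6 145.   47.1  15.2  -3.6]
side [ 196  223   42   33 1060] flange z 0.0702 rect [490.7  84.   87.9  83.6  -5.1] grip z 0.0938 87 [491.5  85.8  22.7  21.7  55.2]
side [ 295  249   52   45 1452] flange z 0.0783 rect [647.7 -91.7  84.   83.8 -84.9] grip z 0.1025 99 [648.1 -91.9  29.8  13.6 -87.2]
side plate rim n 751 z 0.0096 rect [ 498.7 -118.5  137.1  136.4  -27.8] circ [ 499.8 -119.1   70.4]
```

View pics/s16.png

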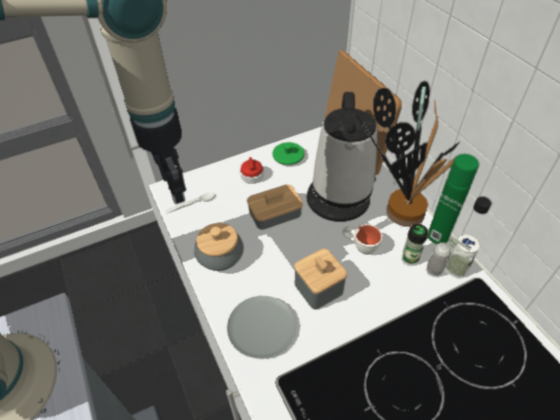

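View pics/w16.png

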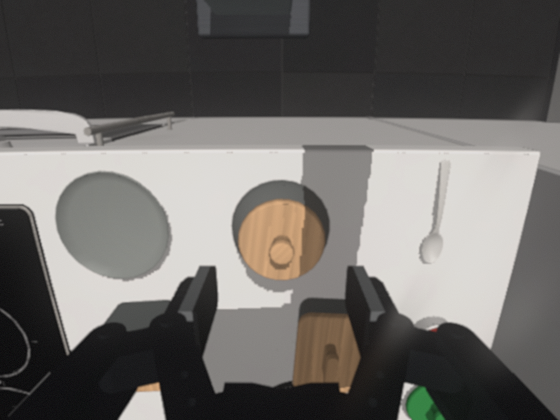

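Both views show all three lids level on their own pots (oblong at side (275,205), round (217,240), square (320,270)). The plate is empty and the bystanders are undisturbed. Lid and pot centres agree within about 1.5 mm, and the lid heights match home.

```bash
python3 -c "
from rig import order
print(order.sign_off())"
```

```text
the job is handed in; nothing more can be done
None
```

I put all three lids home and lined up on their own pots to within about 1.5 mm, left the plate empty and the other items undisturbed, and handed the job in at about 33 s.

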